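# Dock the parts tray behind the gravity catch of the sloping stand

### The job

Put the blue parts tray away in the sloping stand without spilling its two bolts: set it flat on the low end of the deck between the side rails, in front of the red catch, then slide it up the slope so that its own edge lifts the catch, until the catch has dropped fully down behind it. Let go and leave the tray there. Do not touch the catch with the gripper, and leave the other things on the desk alone.

Things in the scene. Friction and masses are not known exactly. Their poses are not given: they have to be found in the camera images.
- tray: Loose blue open parts tray on the desk, 88 mm (its x) by 108 mm (y), 14 mm high, about 0.22 kg; the same both ways round. Origin: centre of its underside; z up. Solid rims 12 mm wide along both y sides, 4 mm walls at the x ends, floor 3 mm thick.
- tray_grip (a point): Where to hold the tray, 43 mm above its origin: black grip block across its middle, 16 mm thick (tray x), 36 mm wide (tray y), its top 56 mm above the tray's underside. Close the fingers along the tray's x. Axes as the tray's.
- deck: Fixed sloping aluminium deck of the tray stand, rising at 28 degrees towards the right as the robot sees it. Origin on its surface, 82 mm above the desk; x up the slope, y across to its left, z square off the surface. The surface runs from x = -135 mm (low open end) to the end stop at +109 mm. Side rails 12 mm high, 115 mm apart, centred on y = 0; flared ends reach to x = -161 mm.
- deck_entry (a point): Point on the deck surface at deck x = -100, y = 0 mm. The tray, lowered square onto the deck with its origin here (its x or -x up the slope), lies between the rails and clears pin and catch; it then overhangs the low end by 9 mm. With its origin above x = -92 mm it would hit pin or catch when lowered. Axes as the deck's.
- deck_stop (a point): Foot of the end stop's face, deck x = +109, y = 0 mm; the stop is 21 mm high. The tray's leading end touches it when the tray's origin is 44 mm before it (deck x = +65 mm). Axes as the deck's.
- catch_pin (a point): Hinge of the red catch, on a pin at deck x = -40, y = 48, z = 32 mm that reaches in over the tray's left rim (y = 39 to 68 mm) from a bracket outside the left rail, 18 mm long, top 38 mm over the deck. The 14 mm high tray passes under the pin.
- catch_nose (a point): Round nose (8 mm diameter, 10 mm wide) at the free end of the catch, a 57 mm arm, 6 mm thick, 0.04 kg, leaning up the slope from its hinge; hanging down, the nose is at deck x = +12, y = +48, z = +8 mm. The tray meets the arm with its origin at about deck x = -52 mm; the nose drops behind the tray once its origin passes about x = +60 mm and then stops it from sliding back.
- catch (a joint): Angle of the catch, rad: 0 hanging fully down, grows as the nose lifts, about 0.19 with the nose on the tray's rim, 1.0 at most. No spring: it falls by its own weight.
- bolt_a: Loose steel bolt, 10x24x10 mm, lying in one of the tray's two compartments (on either side of the grip block). Origin: centre of its underside as it lies at first.
- bolt_b: Loose steel bolt, 10x28x10 mm, lying in the other compartment. Origin as for the first.
- eraser: Bystander: loose eraser on the desk; leave it alone. Origin: centre of its underside.
- usb_stick: Bystander: loose memory stick on the desk; leave it alone. Origin: centre of its underside.
- hex_key: Bystander: loose hex key on the desk; leave it alone. Origin: centre of its underside.

How it is judged:
By the outcome, as a careful person would: the job done as asked, in the order asked, and still so for the second after the job is handed in, with the robot touching nothing.
It also fails if it takes over 51 s, if anything falls off the work surface, if the arm or the gripper's body presses on something with over 40 N, if the wrist force passes 120 N, or if a joint passes its speed limit or range.

### The arm

A 7-joint arm with a two-finger parallel gripper is mounted at the origin on a cart in front of the work surface, level with it; the furniture and walls round the work are solid. World frame = base frame: x ahead of the robot, y to its left, z up, the work surface at z = 0. Lengths are in m, angles in rad, forces in N, time in s.
With the tool pointing down it reaches from about 0.4 to 0.75 m from the base axis. Payload 19.5 kg.
Tool frame: the origin (TCP) lies between the finger pads; the fingertips stand 17 mm ahead of it and the grasp point (between the pads) lies 2 mm behind it; z points along the fingers, y is the line along which they close (so a half turn about z gives the same grasp; the last joint's range is limited). The gripper opens to 85 mm and grips with 20 to 120 N. Pads are 22 mm wide; open, the fingers measure 114 mm over their backs; the gripper's body (76 mm by 85 mm) begins 54 mm behind the grasp point. The pads swing forward as they close: fully open they stand 13 mm farther back than shut.
Start: joints at [1.117, 0.707, -0.028, 1.485, 0.022, 0.951, -0.075], TCP at [0.23, -0.527, 0.248] pointing down, gripper open.
Joint ranges: [-2.71, 2.71], [-0.32, 2.16], [-1.57, 1.52], [0, 2.45], [-1.46, 4.6], [0, 2.02], [-2.83, 2.83]. Speed limits (rad/s): [1.89, 1.89, 2.57, 2.57, 3.01, 3.01, 3.01].

### API

Orientations are given as [roll, pitch, yaw] about the fixed x, y, z axes, in that order (R = Rz(yaw) Ry(pitch) Rx(roll)).
In Python, from station import r, vision gives the robot as it stands.
- The arm moves only by the tool play_rows, never from a script. Its argument "commands" is a list of rows, each an object of numbers: "ax", "ay", "az": the turn, a rotation vector about the tool's x, y, z in rad; "tx", "ty", "tz": the shift along the tool's x, y, z in m; "gripper": the closure in counts, from 0 (fully open) to 255 (shut). In form: [{"ax": .., "ay": .., "az": .., "tx": .., "ty": .., "tz": .., "gripper": ..}, ...]. A call has 1 to 12 rows; each row is the pose to reach, as a shift and turn from the pose commanded when the call began, along the tool's axes at that moment; what a row does not reach only later rows make up. A row lasts 1/8 s, in which the tool goes at most 62.5 mm and 10.7 degrees, less where a joint would pass 70% of its speed; a pose out of reach is approached as far as the arm can. A call with a gripper value outside its range is refused whole. The fingers move at their own pace and stop on an object; the grip force is fixed at half the most. Time passes only in rows, so rows that repeat a pose let the fingers close. It gives the time, the measured TCP pose, the force, the opening and the grip force at its end, in the units of the state.
- r.state(): the state, without advancing time (a new reading comes with each control period).
- vision.get_image(name): name is "scene" or "top" or "wrist"; returns the picture (384x512x3 uint8, red, green, blue); there is no depth.
- vision.camera_params(name): a dict with "fx", "fy", "cx", "cy" (pixels), "k1" (the pictures are not rectified: a ray, as slopes to the right and down, at radius r is drawn at 1 + k1 r^2 times it, then the intrinsics apply), "world_to_cam" (4x4, takes a point from world to camera coordinates). Camera axes: x right, y up, looking along -z (the intrinsics and any distortion apply to the point x, -y, -z); pixel columns grow to the right and rows downward; lengths in m; the calibration is good to about 2 mm. A picture is of the moment at which its call begins: read the wrist's pose just before it. camera_params takes no time and is no camera call; for the wrist camera it gives the pose at the moment of the call.
- r.hand_in(): hands the job in; it is judged then, once.
The state is a dict: "time": time; "joint_positions": joint angles; "qvel": joint speeds; "joint_torque": joint torques, N m; "tcp_pos": TCP position; "orientation": TCP orientation; "contact_force": force on the tool from outside, world axes, zero at the start; "moment": the same for the moment, N m; "finger_gap": finger opening in m; "gripper_force": force on a finger pad.
Only numpy, scipy, OpenCV 4.12 (cv2) and the standard library are available. Lean on these libraries where they do the work, as an engineer would, in place of code of your own. Each camera call takes 0.05 s, during which the arm holds its last target. There are 200 camera calls.

## Working session

There is one attempt and no reset: what is moved stays moved. The work goes in short steps, Python scripts to look and compute and a tool call to move; the robot and the scene stay as the last step left them, time stands still between calls to the robot, and variables do not carry over. Pictures are saved under pics/ and viewed, at most 10 in all, crops included, and the job is handed in when it is done.

Besides the shell and the picture viewer there is one more tool, called after "Call:" as a command line: name --argument value ..., lists and objects as JSON in quotes. play_rows: Moves the arm, as the interface text tells. Its arguments: {"type":"object","properties":{"commands":{"type":"array","items":{"type":"object","properties":{"ax":{"type":"number"},"ay":{"type":"number"},"az":{"type":"number"},"tx":{"type":"number"},"ty":{"type":"number"},"tz":{"type":"number"},"gripper":{"type":"number"}}}}},"required":["commands"]}

```bash
ls; mkdir -p pics; python3 - <<'E'
from station import r, vision
import cv2
for n in("scene","top"):
    im=vision.get_image(n); cv2.imwrite(f"pics/{n}0.png",im[:,:,::-1])
    p=vision.camera_params(n); print(n,p)
s=r.state(); print(s)
E
```

```text
pics
scene {'fx': 376.84094505848867, 'fy': 376.84094505848867, 'cx': 255.96057502235962, 'cy': 197.40995369477793, 'k1': 0.02071243462088728, 'world_to_cam': array([[-0.87986648, -0.4748681 , -0.01831024,  0.61372202],
       [ 0.30769146, -0.59862769,  0.73957478, -0.09884766],
       [-0.36216149,  0.64509315,  0.6728253 , -0.93558756],
       [ 0.        ,  0.        ,  0.        ,  1.        ]])}
top {'fx': 356.61911433593383, 'fy': 356.61911433593383, 'cx': 256.8518892019811, 'cy': 192.4298878895022, 'k1': -0.03255687625338072, 'world_to_cam': array([[ 0.01598861, -0.99981121, -0.01104088,  0.26532292],
       [ 0.98411425,  0.01378299,  0.17700046, -0.55685986],
       [-0.17681487, -0.01369548,  0.98414884, -0.97076277],
       [ 0.        ,  0.        ,  0.        ,  1.        ]])}
{'time': 0.1, 'joint_positions': array([ 1.11732844,  0.70702406, -0.02760588,  1.48497508,  0.0220217 ,
        0.95090797, -0.0754779 ]), 'qvel': array([ 0.00115057, -0.00231879,  0.00088861, -0.00213718,  0.00172492,
        0.00066758, -0.00015271]), 'joint_torque': array([ 1.74435459e-03, -8.84290552e+01,  1.23655211e+00, -2.36451924e+01,
        1.70680956e-02,  5.00499023e-03, -8.26820127e-06]), 'tcp_pos': array([ 0.23002953, -0.5267292 ,  0.24787853]), 'orientation': array([-3.14058279e+00,  5.65389314e-05,  4.11793851e-01]), 'contact_force': array([ 0.01258141, -0.17820732, -0.151922  ]), 'moment': array([ 0.01122977, -0.008894  ,  0.02882932]), 'gripper_force': 0.0, 'finger_gap': 0.08538615127997931}
```

View pics/scene0.png

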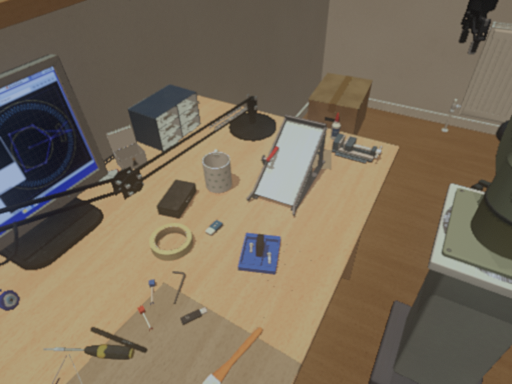

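View pics/top0.png

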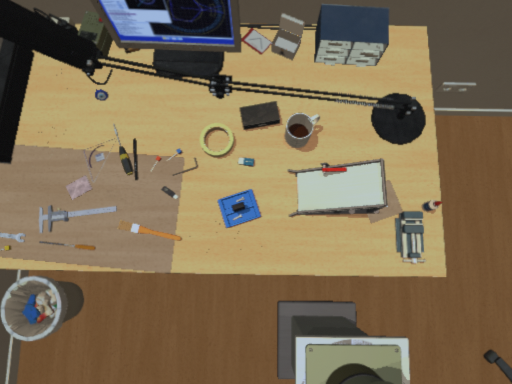

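The scene picture shows the tray at about (260,252) and the stand at (290,165). In the top picture the tray is at (240,208), with the stand spanning columns 290–388 and rows 160–217, and the red catch at (335,168). Next I'll measure them.

```bash
cat > h.py <<'E'
import numpy as np, cv2
from station import r, vision
def proj(P,p):
    c=p["world_to_cam"]@np.append(P,1); a=np.array([c[0],-c[1]])/-c[2]
    a=a*(1+p["k1"]*(a@a)); return np.array([a[0]*p["fx"]+p["cx"],a[1]*p["fy"]+p["cy"]])
def ray(uv,p):
    d=np.array([(uv[0]-p["cx"])/p["fx"],(uv[1]-p["cy"])/p["fy"]]); a=d.copy()
    for _ in range(20): a=d/(1+p["k1"]*(a@a))
    M=p["world_to_cam"]; R=M[:3,:3]
    return -R.T@M[:3,3], R.T@np.array([a[0],-a[1],-1])
def onplane(uv,p,z):
    o,d=ray(uv,p); return o+d*(z-o[2])/d[2]
def tri(u1,p1,u2,p2):
    o1,d1=ray(u1,p1);o2,d2=ray(u2,p2)
    t=np.linalg.lstsq(np.c_[d1,-d2],o2-o1,rcond=None)[0]
    a,b=o1+t[0]*d1,o2+t[1]*d2; return (a+b)/2,np.linalg.norm(a-b)
def bluemask(im):
    h=cv2.cvtColor(im,cv2.COLOR_RGB2HSV); return cv2.inRange(h,(100,120,50),(130,255,255))
E
python3 - <<'E'
from h import *
for n,box in(("top",(205,180,280,240)),("scene",(230,225,290,280))):
    im=cv2.imread(f"pics/{n}0.png")[:,:,::-1].copy(); p=vision.camera_params(n)
    m=bluemask(im); k=np.zeros_like(m); x0,y0,x1,y1=box; k[y0:y1,x0:x1]=m[y0:y1,x0:x1]
    c=max(cv2.findContours(k,cv2.RETR_EXTERNAL,cv2.CHAIN_APPROX_NONE)[0],key=cv2.contourArea)
    w=np.array([onplane(q[0],p,.014)[:2]*1000 for q in c],np.float32)
    rr=cv2.minAreaRect(w); print(n,rr,cv2.boxPoints(rr).round(0).tolist())
a=cv2.imread("pics/top0.png"); b=cv2.imread("pics/scene0.png")
cv2.imwrite("pics/c1.png",np.vstack([cv2.resize(a[150:230,280:400],None,fx=6,fy=6,interpolation=cv2.INTER_CUBIC)]))
cv2.imwrite("pics/c2.png",cv2.resize(b[110:220,240:345],None,fx=5,fy=5,interpolation=cv2.INTER_CUBIC))
E
```

```text
top ((512.6062622070312, 327.01947021484375), (85.89350891113281, 104.29373168945312), 19.36328887939453) [[455.0, 362.0], [489.0, 264.0], [570.0, 292.0], [536.0, 390.0]]
scene ((506.0615234375, 336.515869140625), (80.60305786132812, 84.52326202392578), 19.348169326782227) [[454.0, 363.0], [482.0, 283.0], [558.0, 310.0], [530.0, 390.0]]
```

View pics/c1.png

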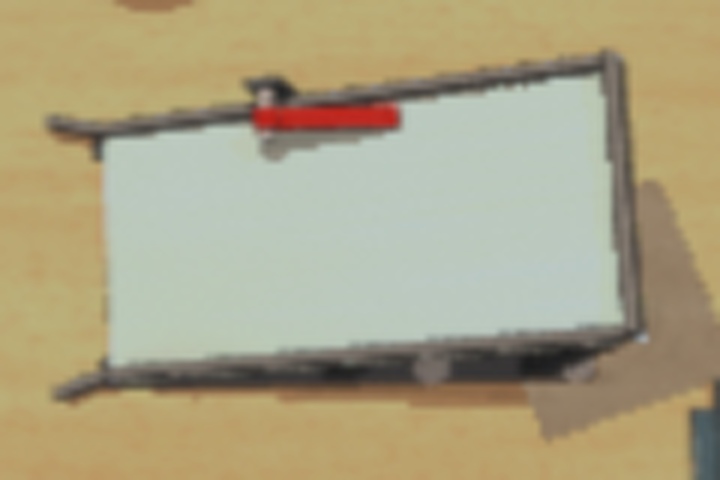

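View pics/c2.png

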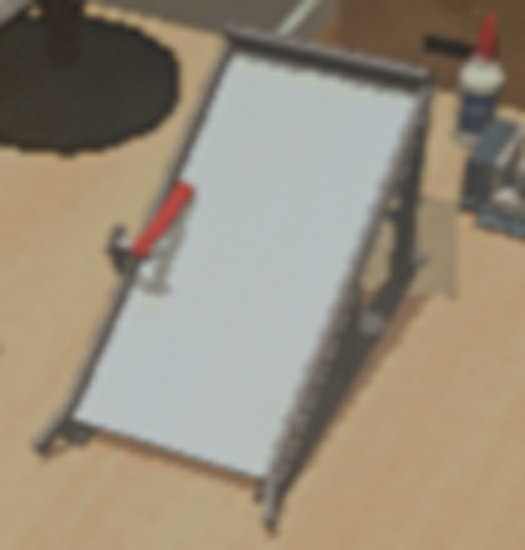

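The crops show the deck's white quad. In top, its corners are near (105,140), (108,367), (605,75) and (620,325) at 6x. In scene they are near (75,418), (268,478), (230,55) and (420,95) at 5x. I'll fit the quad's edges and cast them onto the 28° plane.

```bash
python3 - <<'E'
from h import *
from math import *
S,C=sin(radians(28)),cos(radians(28))
def frame(o,yaw):  # yaw of level uphill direction
    u=np.array([cos(yaw),sin(yaw),0]); z=np.array([0,0,1.])
    x=u*C+z*S; zz=-u*S+z*C; return np.c_[x,np.cross(zz,x),zz]
# (row/col boxes) seeds inside white
for n,sc,off,quad in(("top",6,(280,150),[(105,140),(108,367),(620,325),(605,75)]),("scene",5,(240,110),[(75,418),(268,478),(420,95),(230,55)])):
    p=vision.camera_params(n); im=cv2.imread(f"pics/{n}0.png")
    g=cv2.GaussianBlur(cv2.cvtColor(im,cv2.COLOR_BGR2GRAY),(0,0),.5).astype(float)
    hsv=cv2.cvtColor(im,cv2.COLOR_BGR2HSV)
    q=np.array(quad)/sc+np.array(off)-.4
    cen=q.mean(0); sat=hsv[:,:,1].astype(float)
    def edge(a,b,chan):
        L=b-a; t=np.array([-L[1],L[0]])/np.hypot(*L)
        if t@(cen-a)<0:t=-t
        out=[]
        for f in np.linspace(.1,.9,33):
            s=np.arange(-3,4,.25); pts=a+f*L+s[:,None]*t
            v=cv2.remap(chan.astype(np.float32),pts[:,0].astype(np.float32)[:,None],pts[:,1].astype(np.float32)[:,None],cv2.INTER_LINEAR).ravel()
            k=np.argmax(abs(np.gradient(v))); 
            if 1<k<len(s)-2: out.append(pts[k])
        out=np.array(out); l=cv2.fitLine(out.astype(np.float32),cv2.DIST_HUBER,0,.01,.01).ravel()
        res=abs((out-l[2:])@np.array([-l[1],l[0]])); return l,np.median(res)
    E=[edge(q[0],q[1],sat),edge(q[1],q[2],g),edge(q[2],q[3],g),edge(q[3],q[0],g)]
    print(n,[round(float(e[1]),2) for e in E])
    def inter(l,m):
        t=np.linalg.solve(np.c_[l[:2],-m[:2]],m[2:]-l[2:]); return l[2:]+t[0]*l[:2]
    LR,UR,UL,LL=inter(E[0][0],E[1][0]),inter(E[1][0],E[2][0]),inter(E[2][0],E[3][0]),inter(E[3][0],E[0][0])
    print("px",LL.round(1),LR.round(1),UR.round(1),UL.round(1))
    hl=.082-.135*S; hu=.082+.109*S; dz=.012*C
    for nm,uv,z in(("LL",LL,hl),("LR z0",LR,hl),("LR z12",LR,hl+dz),("UR z12",UR,hu+dz),("UL",UL,hu)):
        print(nm,(onplane(uv,p,z)*1000).round(1))
    a,b=onplane(LL,p,hl),onplane(UL,p,hu)
    print("len",np.linalg.norm(b-a)*1000,"yaw left",degrees(atan2(*(b-a)[1::-1])), "right",degrees(atan2(*(onplane(UR,p,hu+dz)-onplane(LR,p,hl+dz))[1::-1])))
E
```

```text
top [0.25, 0.19, 0.15, 0.38]
px [296.2 173.6] [297.9 210.4] [383.  203.8] [379.8 161.8]
LL [617.5 157.7  18.6]
LR z0 [506.8 153.1  18.6]
LR z12 [505.4 154.2  29.2]
UR z12 [510.9 -54.4 143.8]
UL [625.9 -54.9 133.2]
len 241.63811900730022 yaw left -87.73994392212428 right -88.47973027637109
scene [0.22, 0.23, 0.18, 0.15]
px [254.2 193.9] [292.1 205.7] [323.4 128.7] [286.5 120.1]
LL [616.9 158.7  18.6]
LR z0 [504.3 153.9  18.6]
LR z12 [500.2 164.3  29.2]
UR z12 [506.2 -47.3 143.8]
UL [624.8 -59.6 133.2]
len 246.7041000776812 yaw left -87.94051681127257 right -88.36393585592766
```

```bash
cat >> h.py <<'E'
from scipy.spatial.transform import Rotation as Ro
YAW=np.radians(-88.1); D0=np.array([.564,.0369,.082])
def deckR():
    u=np.array([np.cos(YAW),np.sin(YAW),0]); z=np.array([0,0,1.]); S,C=np.sin(np.radians(28)),np.cos(np.radians(28))
    x=u*C+z*S; zz=-u*S+z*C; return np.c_[x,np.cross(zz,x),zz]
def tool(zaxis,yaxis):
    z=np.array(zaxis,float); y=np.array(yaxis,float); y-=z*(y@z); y/=np.linalg.norm(y); return np.c_[np.cross(y,z),y,z]
def flat(deg): a=np.radians(deg); return tool([0,0,-1],[np.cos(a),np.sin(a),0])
def rows(targets):
    s=r.state(); R=Ro.from_euler('xyz',s["orientation"]).as_matrix(); p=s["tcp_pos"]
    print("t",round(s["time"],2),"tcp",p.round(4),"j",s["joint_positions"].round(2))
    for P,T in targets:
        print("a",Ro.from_matrix(R.T@T).as_rotvec().round(4),"t",(R.T@(np.array(P)-p)).round(4))
def deckpose(x,y,h,sgn=-1):  # TCP so that tray origin is at deck x,y,h ; tool y = sgn*deck x
    R=deckR(); return D0+R@np.array([x,y,h+.041]), tool(-R[:,2],sgn*R[:,0])
E
python3 - <<'E'
from h import *
rows([([.43,-.28,.25],flat(-35)),([.50,.0,.26],flat(0)),([.512,.327,.16],flat(19.4)),([.512,.327,.1],flat(19.4))])
E
```

```text
t 0.1 tcp [ 0.23   -0.5267  0.2479] j [ 1.12  0.71 -0.03  1.48  0.02  0.95 -0.08]
a [-1.000e-03 -2.000e-04 -5.481e-01] t [ 0.282  -0.1461 -0.002 ]
a [-9.000e-04 -5.000e-04 -1.159e+00] t [ 0.4582 -0.3747 -0.0118]
a [-9.0000e-04 -7.0000e-04 -1.4976e+00] t [ 0.6001 -0.6694  0.0885]
a [-9.0000e-04 -7.0000e-04 -1.4976e+00] t [ 0.6001 -0.6694  0.1485]
```

Call:
play_rows --commands '[{"tx": 0.047,"ty": -0.024,"az": -0.09},{"tx": 0.094,"ty": -0.049,"az": -0.18},{"tx": 0.141,"ty": -0.073,"az": -0.27},{"tx": 0.188,"ty": -0.097,"az": -0.37},{"tx": 0.235,"ty": -0.122,"az": -0.46},{"tx": 0.282,"ty": -0.146,"az": -0.55},{"tx": 0.311,"ty": -0.184,"tz": -0.002,"az": -0.65},{"tx": 0.341,"ty": -0.222,"tz": -0.004,"az": -0.75},{"tx": 0.37,"ty": -0.26,"tz": -0.006,"az": -0.85},{"tx": 0.4,"ty": -0.298,"tz": -0.008,"az": -0.96},{"tx": 0.429,"ty": -0.336,"tz": -0.01,"az": -1.06},{"tx": 0.458,"ty": -0.375,"tz": -0.012,"az": -1.16}]'

```text
invalid input at $.commands[0]: expected keys ax, ay, az, tx, ty, tz, gripper
```

```bash
python3 - <<'E'
from h import *
rows([([.512,.327,.16],flat(19.4))])
E
```

```text
t 0.1 tcp [ 0.23   -0.5267  0.2479] j [ 1.12  0.71 -0.03  1.48  0.02  0.95 -0.08]
a [-9.0000e-04 -7.0000e-04 -1.4976e+00] t [ 0.6001 -0.6694  0.0885]
```

Call:
play_rows --commands '[{"ax": 0,"ay": 0,"gripper": 0,"tx": 0.047,"ty": -0.024,"tz": 0,"az": -0.09},{"ax": 0,"ay": 0,"gripper": 0,"tx": 0.094,"ty": -0.049,"tz": 0,"az": -0.18},{"ax": 0,"ay": 0,"gripper": 0,"tx": 0.141,"ty": -0.073,"tz": 0,"az": -0.27},{"ax": 0,"ay": 0,"gripper": 0,"tx": 0.188,"ty": -0.097,"tz": 0,"az": -0.37},{"ax": 0,"ay": 0,"gripper": 0,"tx": 0.235,"ty": -0.122,"tz": 0,"az": -0.46},{"ax": 0,"ay": 0,"gripper": 0,"tx": 0.282,"ty": -0.146,"tz": 0,"az": -0.55},{"ax": 0,"ay": 0,"gripper": 0,"tx": 0.311,"ty": -0.184,"tz": -0.002,"az": -0.65},{"ax": 0,"ay": 0,"gripper": 0,"tx": 0.341,"ty": -0.222,"tz": -0.004,"az": -0.75},{"ax": 0,"ay": 0,"gripper": 0,"tx": 0.37,"ty": -0.26,"tz": -0.006,"az": -0.85},{"ax": 0,"ay": 0,"gripper": 0,"tx": 0.4,"ty": -0.298,"tz": -0.008,"az": -0.96},{"ax": 0,"ay": 0,"gripper": 0,"tx": 0.429,"ty": -0.336,"tz": -0.01,"az": -1.06},{"ax": 0,"ay": 0,"gripper": 0,"tx": 0.458,"ty": -0.375,"tz": -0.012,"az": -1.16}]'

```text
time: 1.6
tcp_pos: [0.4999, 0.0015, 0.2603]
orientation: [-3.141, 0.0, 1.575]
contact_force: [0.2, -0.1, 0.2]
finger_gap: 0.0851
gripper_force: 0.0
```

```bash
python3 - <<'E'
from h import *
rows([([.512,.327,.16],flat(19.4))])
E
```

```text
t 1.6 tcp [0.4999 0.0015 0.2603] j [ 0.1   0.59 -0.29  1.73  0.21  0.86 -0.28]
a [-2.000e-04 -0.000e+00 -3.345e-01] t [0.3254 0.0134 0.1003]
```

Call:
play_rows --commands '[{"ax": 0,"ay": 0,"gripper": 0,"tx": 0.05,"ty": 0.002,"tz": 0,"az": -0.05},{"ax": 0,"ay": 0,"gripper": 0,"tx": 0.1,"ty": 0.004,"tz": 0,"az": -0.1},{"ax": 0,"ay": 0,"gripper": 0,"tx": 0.15,"ty": 0.006,"tz": 0,"az": -0.15},{"ax": 0,"ay": 0,"gripper": 0,"tx": 0.2,"ty": 0.008,"tz": 0.02,"az": -0.2},{"ax": 0,"ay": 0,"gripper": 0,"tx": 0.25,"ty": 0.01,"tz": 0.05,"az": -0.26},{"ax": 0,"ay": 0,"gripper": 0,"tx": 0.3,"ty": 0.012,"tz": 0.08,"az": -0.31},{"ax": 0,"ay": 0,"gripper": 0,"tx": 0.325,"ty": 0.013,"tz": 0.1,"az": -0.335},{"ax": 0,"ay": 0,"gripper": 0,"tx": 0.325,"ty": 0.013,"tz": 0.1,"az": -0.335}]'

```text
time: 2.6
tcp_pos: [0.5112, 0.3264, 0.1585]
orientation: [-3.139, -0.0, 1.909]
contact_force: [1.3, -0.5, -1.0]
finger_gap: 0.0854
gripper_force: 0.0
```

```bash
python3 - <<'E'
from h import *
p=vision.camera_params("wrist"); im=vision.get_image("wrist"); cv2.imwrite("pics/w1.png",im[:,:,::-1])
s=r.state(); print(s["tcp_pos"],s["orientation"])
m=bluemask(im); cs=cv2.findContours(m,cv2.RETR_EXTERNAL,cv2.CHAIN_APPROX_NONE)[0]
c=max(cs,key=cv2.contourArea)
w=np.array([onplane(q[0],p,.014)[:2]*1000 for q in c],np.float32)
rr=cv2.minAreaRect(w); print(rr,cv2.boundingRect(c))
M=p["world_to_cam"]; print("cam",-M[:3,:3].T@M[:3,3])
E
```

```text
[0.51201692 0.32514259 0.1596557 ] [-3.14019978e+00  3.03971995e-04  1.90736981e+00]
((513.258056640625, 326.9473876953125), (86.35801696777344, 106.21119689941406), 19.204666137695312) (210, 121, 101, 115)
cam [0.48631069 0.40065411 0.2854198 ]
```

View pics/w1.png

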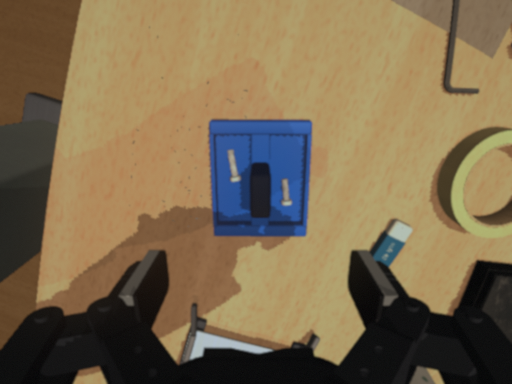

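The wrist picture shows the tray spanning (210–311, 120–236), with the grip block at (260,190) and a bolt on each side of it. It measures (0.5133, 0.3269) at 19.2°, which agrees with the top view. Now I'll descend and grip.

Call:
play_rows --commands '[{"ax": 0,"ay": 0,"az": 0,"gripper": 60,"tx": 0.001,"ty": 0.001,"tz": 0.03},{"ax": 0,"ay": 0,"az": 0,"gripper": 60,"tx": 0.001,"ty": 0.002,"tz": 0.06},{"ax": 0,"ay": 0,"az": 0,"gripper": 60,"tx": 0.001,"ty": 0.002,"tz": 0.09},{"ax": 0,"ay": 0,"az": 0,"gripper": 60,"tx": 0.001,"ty": 0.002,"tz": 0.11},{"ax": 0,"ay": 0,"az": 0,"gripper": 60,"tx": 0.001,"ty": 0.002,"tz": 0.118},{"ax": 0,"ay": 0,"az": 0,"gripper": 255,"tx": 0.001,"ty": 0.002,"tz": 0.119},{"ax": 0,"ay": 0,"az": 0,"gripper": 255,"tx": 0.001,"ty": 0.002,"tz": 0.119},{"ax": 0,"ay": 0,"az": 0,"gripper": 255,"tx": 0.001,"ty": 0.002,"tz": 0.119},{"ax": 0,"ay": 0,"az": 0,"gripper": 255,"tx": 0.001,"ty": 0.002,"tz": 0.119},{"ax": 0,"ay": 0,"az": 0,"gripper": 255,"tx": 0.001,"ty": 0.002,"tz": 0.119},{"ax": 0,"ay": 0,"az": 0,"gripper": 255,"tx": 0.001,"ty": 0.002,"tz": 0.119}]'

```text
time: 4.03
tcp_pos: [0.5143, 0.3269, 0.0422]
orientation: [3.14, -0.0, 1.907]
contact_force: [-1.7, -1.6, 6.8]
finger_gap: 0.0152
gripper_force: 59.8
```

```bash
python3 - <<'E'
from h import *
s=r.state(); R=Ro.from_euler('xyz',s["orientation"]).as_matrix(); p=s["tcp_pos"]
P,T=deckpose(-100,0,0)
P,T=deckpose(-.100,0,.06)
print(P,np.linalg.norm(P[:2]))
up=p+[0,0,.1]
mid=np.array([.545,.24,.2])
rows([(up,R),(mid,flat(55)),(P,T)])
print("tray in tool:", (R.T@(np.array([.5133,.3269,p[2]])-p)*1000).round(1))
E
```

```text
[0.55950046 0.17253678 0.12423055] 0.5854995378666479
t 4.03 tcp [0.5143 0.3269 0.0422] j [-0.5   1.05 -0.25  1.52  0.37  0.62 -0.6 ]
a [0. 0. 0.] t [ 0.      0.0001 -0.1   ]
a [ 1.20e-03  1.00e-04 -6.24e-01] t [-0.0921  0.0005 -0.1578]
a [ 0.4221 -0.309  -1.2414] t [-0.1606 -0.0082 -0.082 ]
tray in tool: [ 0.4 -1.  -0. ]
```

Call:
play_rows --commands '[{"ax": 0,"ay": 0,"az": 0,"gripper": 255,"tx": 0,"ty": 0,"tz": -0.01},{"ax": 0,"ay": 0,"az": 0,"gripper": 255,"tx": 0,"ty": 0,"tz": -0.03},{"ax": 0,"ay": 0,"az": 0,"gripper": 255,"tx": 0,"ty": 0,"tz": -0.055},{"ax": 0,"ay": 0,"az": 0,"gripper": 255,"tx": 0,"ty": 0,"tz": -0.085},{"ax": 0,"ay": 0,"az": -0.04,"gripper": 255,"tx": -0.005,"ty": 0,"tz": -0.11},{"ax": 0,"ay": 0,"az": -0.1,"gripper": 255,"tx": -0.015,"ty": 0,"tz": -0.125},{"ax": 0,"ay": 0,"az": -0.18,"gripper": 255,"tx": -0.03,"ty": 0,"tz": -0.135},{"ax": 0,"ay": 0,"az": -0.27,"gripper": 255,"tx": -0.045,"ty": 0,"tz": -0.145},{"ax": 0,"ay": 0,"az": -0.36,"gripper": 255,"tx": -0.06,"ty": 0,"tz": -0.15},{"ax": 0,"ay": 0,"az": -0.46,"gripper": 255,"tx": -0.075,"ty": 0,"tz": -0.155},{"ax": 0,"ay": 0,"az": -0.56,"gripper": 255,"tx": -0.085,"ty": 0,"tz": -0.158},{"ax": 0,"ay": 0,"az": -0.624,"gripper": 255,"tx": -0.092,"ty": 0,"tz": -0.158}]'

```text
time: 5.52
tcp_pos: [0.5446, 0.2392, 0.201]
orientation: [3.141, 0.001, 2.533]
contact_force: [0.1, -0.8, -2.0]
finger_gap: 0.0153
gripper_force: 58.6
```

```bash
sed -i 's/h+.041/h+.042/' h.py; python3 - <<'E'
from h import *
P,T=deckpose(-.100,0,.06)
rows([(P+[0,.02,.04],flat(91.9)),(P+[0,.02,.04],T),(P,T)])
s=r.state(); R=Ro.from_euler('xyz',s["orientation"]).as_matrix();print(s["finger_gap"])
print(Ro.from_matrix(flat(91.9).T@T).as_rotvec())
# smooth path rotvecs: yaw then tilt
for f in np.linspace(.125,1,8):
    Rt=Ro.from_matrix(R)*Ro.from_rotvec(Ro.from_matrix(R.T@flat(91.9)).as_rotvec()*min(1,f*1.0))*Ro.from_rotvec(Ro.from_matrix(flat(91.9).T@T).as_rotvec()*f)
    print(f,(Ro.from_matrix(R.T)*Rt).as_rotvec().round(3))
E
```

```text
t 5.53 tcp [0.5446 0.2392 0.201 ] j [-0.22  0.83 -0.52  1.46  0.46  0.97  0.1 ]
a [ 6.000e-04  1.300e-03 -6.418e-01] t [-0.0385 -0.0294  0.0359]
a [ 0.4723 -0.1555 -0.6291] t [-0.0385 -0.0294  0.0359]
a [ 0.4723 -0.1555 -0.6291] t [-0.0499 -0.0459  0.0759]
0.015310133438505073
[ 4.88692191e-01 -2.87507666e-17 -1.20136935e-16]
0.125 [ 0.061 -0.002 -0.08 ]
0.25 [ 0.122 -0.009 -0.16 ]
0.375 [ 0.183 -0.022 -0.24 ]
0.5 [ 0.243 -0.039 -0.319]
0.625 [ 0.302 -0.06  -0.398]
0.75 [ 0.36  -0.087 -0.476]
0.875 [ 0.417 -0.119 -0.553]
1.0 [ 0.472 -0.155 -0.629]
```

Call:
play_rows --commands '[{"ax": 0.03,"ay": 0,"az": -0.04,"gripper": 255,"tx": -0.002,"ty": -0.002,"tz": 0.002},{"ax": 0.08,"ay": -0.005,"az": -0.11,"gripper": 255,"tx": -0.006,"ty": -0.005,"tz": 0.006},{"ax": 0.13,"ay": -0.01,"az": -0.18,"gripper": 255,"tx": -0.01,"ty": -0.008,"tz": 0.01},{"ax": 0.183,"ay": -0.022,"az": -0.24,"gripper": 255,"tx": -0.015,"ty": -0.011,"tz": 0.014},{"ax": 0.243,"ay": -0.039,"az": -0.319,"gripper": 255,"tx": -0.019,"ty": -0.015,"tz": 0.018},{"ax": 0.302,"ay": -0.06,"az": -0.398,"gripper": 255,"tx": -0.024,"ty": -0.018,"tz": 0.022},{"ax": 0.36,"ay": -0.087,"az": -0.476,"gripper": 255,"tx": -0.029,"ty": -0.022,"tz": 0.027},{"ax": 0.417,"ay": -0.119,"az": -0.553,"gripper": 255,"tx": -0.034,"ty": -0.026,"tz": 0.031},{"ax": 0.45,"ay": -0.14,"az": -0.597,"gripper": 255,"tx": -0.037,"ty": -0.028,"tz": 0.034},{"ax": 0.472,"ay": -0.155,"az": -0.629,"gripper": 255,"tx": -0.038,"ty": -0.029,"tz": 0.036},{"ax": 0.472,"ay": -0.155,"az": -0.629,"gripper": 255,"tx": -0.038,"ty": -0.029,"tz": 0.036}]'

```text
time: 6.9
tcp_pos: [0.5587, 0.1945, 0.1635]
orientation: [-2.653, -0.002, -3.111]
contact_force: [1.3, -0.0, -2.0]
finger_gap: 0.0154
gripper_force: 58.7
```

```bash
cat > chk.py <<'E'
from h import *
import sys
def report():
    s=r.state(); R=Ro.from_euler('xyz',s["orientation"]).as_matrix(); D=deckR()
    print("t",round(s["time"],2),"j",s["joint_positions"].round(2),"F",s["contact_force"].round(1),"gap",s["finger_gap"])
    print("tray in deck mm",(D.T@(s["tcp_pos"]+R[:,2]*.042-D0)*1000).round(1))
    P,T=deckpose(0,0,0); print("rot err (tool)",Ro.from_matrix(R.T@T).as_rotvec().round(4))
    print("per-mm: deck x,y,z in tool"); print((R.T@D).T.round(3))
report()
if len(sys.argv)>1:
    a=vision.get_image("top");b=vision.get_image("scene")
    cv2.imwrite(f"pics/{sys.argv[1]}t.png",a[:,:,::-1]);cv2.imwrite(f"pics/{sys.argv[1]}s.png",b[:,:,::-1])
    A=cv2.resize(a[130:230,265:395],None,fx=3,fy=5.5/5.5*3,interpolation=cv2.INTER_CUBIC)
    B=cv2.resize(b[110:230,225:345],(390,390),interpolation=cv2.INTER_CUBIC)
    A=cv2.copyMakeBorder(A,0,90,0,0,cv2.BORDER_CONSTANT)
    cv2.imwrite(f"pics/{sys.argv[1]}.png",np.hstack([A,B])[:,:,::-1])
E
python3 chk.py e1
```

```text
t 6.9 j [-0.39  0.99 -0.46  1.32  0.77  1.35  0.53] F [ 1.3 -0.  -2. ] gap 0.015427525384557926
tray in deck mm [-101.    -0.2  104. ]
rot err (tool) [ 0.0006 -0.0026 -0.0012]
per-mm: deck x,y,z in tool
[[-0.001 -1.    -0.001]
 [-1.     0.001 -0.003]
 [ 0.003  0.001 -1.   ]]
```

View pics/e1.png

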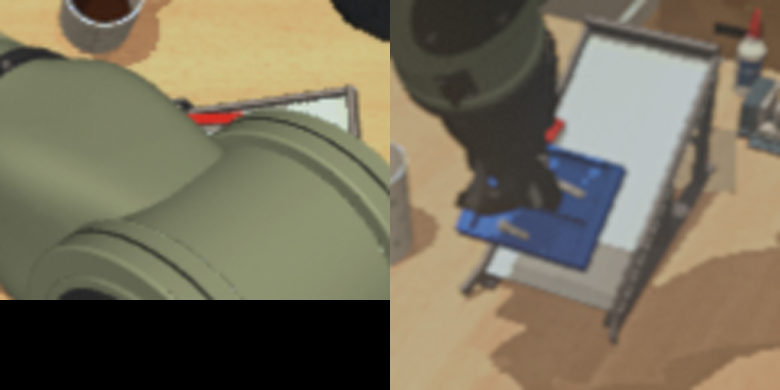

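The picture shows the tray square to the deck above the low end, with both bolts aboard and the catch clear. I'll lower it to about 25 mm and check against the rails.

Call:
play_rows --commands '[{"ax": 0,"ay": -0.001,"az": 0,"gripper": 255,"tx": 0,"ty": 0,"tz": 0.01},{"ax": 0,"ay": -0.002,"az": 0,"gripper": 255,"tx": 0,"ty": 0,"tz": 0.025},{"ax": 0,"ay": -0.002,"az": 0,"gripper": 255,"tx": 0,"ty": 0,"tz": 0.045},{"ax": 0,"ay": -0.002,"az": 0,"gripper": 255,"tx": 0,"ty": 0,"tz": 0.063},{"ax": 0,"ay": -0.002,"az": 0,"gripper": 255,"tx": 0,"ty": 0,"tz": 0.075},{"ax": 0,"ay": -0.002,"az": 0,"gripper": 255,"tx": 0,"ty": 0,"tz": 0.079},{"ax": 0,"ay": -0.002,"az": 0,"gripper": 255,"tx": 0,"ty": 0,"tz": 0.079}]'

```text
time: 7.88
tcp_pos: [0.5599, 0.1573, 0.0936]
orientation: [-2.653, 0.0, -3.11]
contact_force: [0.6, -0.5, -1.6]
finger_gap: 0.0151
gripper_force: 58.7
```

```bash
python3 chk.py e2; python3 - <<'E'
from h import *
p=vision.camera_params("wrist");w=vision.get_image("wrist"); cv2.imwrite("pics/w2.png",w[:,:,::-1])
D=deckR()
for q in[(-.161,.0575,.012),(-.161,-.0575,.012),(-.135,.0575,.012),(-.135,-.0575,.012),(-.135,.0575,0),(-.135,-.0575,0),(0,-.0575,.012),(0,.0575,.012)]:
    print(q,proj(D0+D@np.array(q),p).round(1))
E
python3 -c "
import cv2,numpy as np
a=cv2.imread('pics/e2.png');w=cv2.resize(cv2.imread('pics/w2.png'),(400,300))
w=cv2.copyMakeBorder(w,0,90,0,0,cv2.BORDER_CONSTANT)
cv2.imwrite('pics/e2b.png',np.hstack([a[:,390:],w]))"
```

```text
t 7.88 j [-0.35  1.06 -0.43  1.43  0.85  1.19  0.46] F [ 0.6 -0.5 -1.6] gap 0.015087451868089522
tray in deck mm [-101.    -0.2   24.8]
rot err (tool) [ 0.0005 -0.0006 -0.0013]
per-mm: deck x,y,z in tool
[[-0.001 -1.    -0.   ]
 [-1.     0.001 -0.001]
 [ 0.001  0.    -1.   ]]
(-0.161, 0.0575, 0.012) [346.9 297. ]
(-0.161, -0.0575, 0.012) [364.4 127.8]
(-0.135, 0.0575, 0.012) [309.5 297.5]
(-0.135, -0.0575, 0.012) [319.5 127.5]
(-0.135, 0.0575, 0) [307.  287.2]
(-0.135, -0.0575, 0) [315.8 125.3]
(0, -0.0575, 0.012) [ 86.8 129.3]
(0, 0.0575, 0.012) [115.2 296.3]
```

View pics/e2b.png

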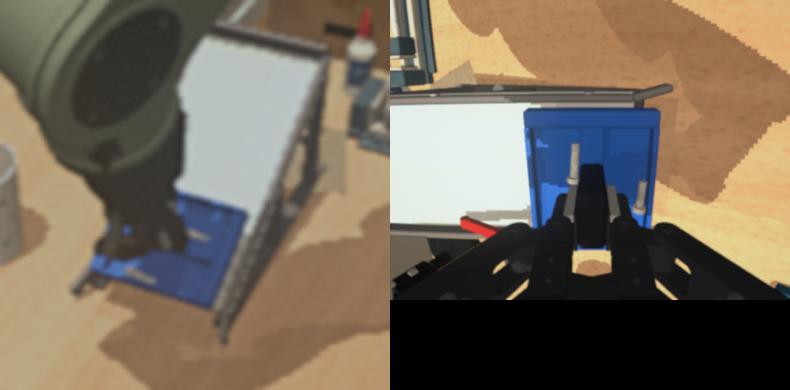

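```bash
python3 - <<'E'
from h import *
g=cv2.cvtColor(cv2.imread("pics/w2.png"),cv2.COLOR_BGR2GRAY).astype(float)
for c in(20,60,100,140,165): print(c,g[112:142,c].astype(int))
c=60; print("low", c, g[270:310,c].astype(int)); print(g[270:310,20].astype(int))
b=bluemask(cv2.imread("pics/w2.png")[:,:,::-1].copy())
print("blue top rows",[(c,int(np.argmax(b[:,c]>0))) for c in range(180,345,20)])
p=vision.camera_params("wrist");D=deckR()
for q in[(-.145,-.054,.0388),(-.057,-.054,.0388)]: print(q,proj(D0+D@np.array(q),p).round(1))
for y in(-.0575,-.0545):print(proj(D0+D@np.array([0.03,y,.012]),p).round(1))
print(proj(D0+D@np.array([0.03,.0575,.0]),p),proj(D0+D@np.array([0.0,.0575,.0]),p))
E
```

```text
20 [124 131 134 132 115  84  61  58  81 115 125 101  88 105 126 139 144 146
 143 140 131 135 176 223 234 235 235 235 234 234]
60 [148 113  76  60  59  59  62  77  96 104  95  94 111 129 141 146 147 147
 142 134 135 174 222 235 236 236 235 235 235 236]
100 [ 61  62  61  62  61  67  92 125 132 108  94 109 128 143 147 149 148 144
 137 134 162 210 232 236 236 236 236 236 236 235]
140 [128 128 121  99  74  85 124 143 121  91  96 120 138 148 151 149 147 141
 133 140 185 228 236 236 235 236 236 236 236 236]
165 [ 69  62  58  59  66  95 132 141 111  83  86  96 102 104 104 101  99  96
 108 157 212 232 236 235 235 235 236 236 235 235]
low 60 [235 235 235 235 235 235 235 234 234 235 235 235 234 233 229 210 179 144
 102  73  66  66  66  65  66  69  80  99 119 132 140 142 143 134  99  58
  42  43  43  42]
[234 234 234 234 234 234 233 234 233 233 233 233 233 233 231 207 146  85
  62  61  62  63  62  62  71  89 109 125 136 140 131 109  95  96  98  99
 100  99  98  98]
blue top rows [(180, 140), (200, 139), (220, 139), (240, 139), (260, 139), (280, 139), (300, 139), (320, 138), (340, 140)]
(-0.145, -0.054, 0.0388) [349.3 141. ]
(-0.057, -0.054, 0.0388) [171.3 141.4]
[ 39.  130.5]
[ 40.  135.5]
[ 82.86687692 285.40104579] [121.99797999 286.29916523]
```

Wrist view: against the rails' inner edges (rows about 133 and 287), the tray sits about 2.5 mm too far right. I'll shift it left and lower it further.

Call:
play_rows --commands '[{"ax": 0,"ay": 0,"az": 0,"gripper": 255,"tx": -0.0025,"ty": 0,"tz": 0},{"ax": 0,"ay": 0,"az": 0,"gripper": 255,"tx": -0.0025,"ty": 0,"tz": 0.004},{"ax": 0,"ay": 0,"az": 0,"gripper": 255,"tx": -0.0025,"ty": 0,"tz": 0.008},{"ax": 0,"ay": 0,"az": 0,"gripper": 255,"tx": -0.0025,"ty": 0,"tz": 0.01},{"ax": 0,"ay": 0,"az": 0,"gripper": 255,"tx": -0.0025,"ty": 0,"tz": 0.01}]'

```text
time: 8.65
tcp_pos: [0.5624, 0.1525, 0.0846]
orientation: [-2.653, -0.0, -3.11]
contact_force: [0.7, -0.3, -2.5]
finger_gap: 0.0153
gripper_force: 58.7
```

```bash
python3 chk.py; python3 - <<'E'
from h import *
p=vision.camera_params("wrist");w=vision.get_image("wrist"); cv2.imwrite("pics/w3.png",w[:,:,::-1])
cv2.imwrite("pics/w3c.png",cv2.resize(w[90:320,20:440],(780,427),interpolation=cv2.INTER_CUBIC)[:,:,::-1])
D=deckR()
for q in[(.03,-.0575,.012),(0.03,.0575,0),(-.145,-.054,.0145+.014),(-.057,-.054,.0145+.014)]:
    print(q,proj(D0+D@np.array(q),p).round(1))
g=cv2.cvtColor(w,cv2.COLOR_RGB2GRAY).astype(float)
for c in(20,40,60,100,140):print(c,100+np.argmax(g[100:180,c]>190),g[230:320,c].astype(int)[::1][40:70])
b=bluemask(w); print("blue top rows",[(c,int(np.argmax(b[:,c]>0))) for c in range(180,345,20)])
E
```

```text
t 8.65 j [-0.34  1.07 -0.42  1.43  0.86  1.18  0.45] F [ 0.7 -0.3 -2.5] gap 0.015277608578262991
tray in deck mm [-100.9    2.2   14.6]
rot err (tool) [ 0.0003 -0.0009 -0.0012]
per-mm: deck x,y,z in tool
[[-0.001 -1.    -0.   ]
 [-1.     0.001 -0.001]
 [ 0.001  0.    -1.   ]]
(0.03, -0.0575, 0.012) [ 26.7 128.9]
(0.03, 0.0575, 0) [ 75.  291.4]
(-0.145, -0.054, 0.0285) [350.3 136.6]
(-0.057, -0.054, 0.0285) [171.2 136.9]
20 133 [234 234 234 234 234 234 234 234 234 234 234 234 233 234 234 233 232 232
 228 220 219 212 163  99  65  61  62  62  61  62]
40 107 [235 234 235 234 234 234 234 235 234 235 235 234 235 234 234 234 234 233
 233 233 228 201 161 120  82  65  63  64  63  64]
60 132 [235 235 235 235 235 235 235 235 235 235 235 235 235 234 234 235 235 234
 233 233 233 226 194 153 113  80  66  66  66  66]
100 131 [236 236 236 236 235 227 196 169 163 163 162 161 162 161 160 151 125  90
  69  64  65  68  79  96 107 111 111 111 110 110]
140 131 [237 236 236 234 223 191 167 162 163 162 161 160 160 160 160 160 179 215
 231 235 235 235 235 225 180 114  63  44  42  43]
blue top rows [(180, 140), (200, 139), (220, 139), (240, 139), (260, 139), (280, 139), (300, 139), (320, 138), (340, 140)]
```

View pics/w3c.png

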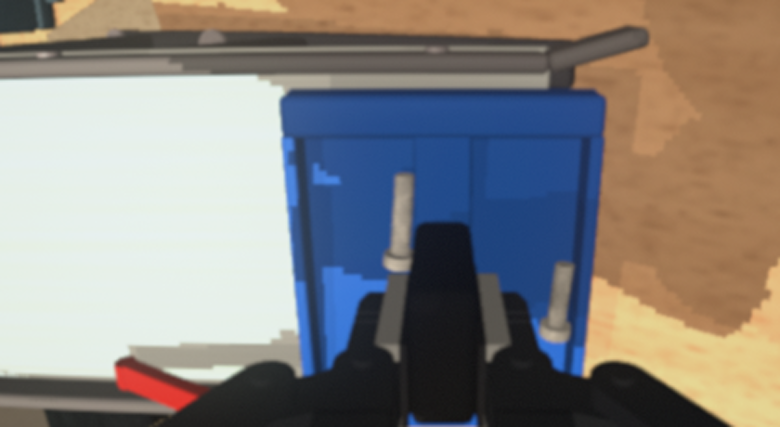

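The crop shows the tray nearly centred, with the right rail edge at row ~130 and the tray edge at row 138.5. I'll nudge it 0.5 mm further left and lower it onto the deck.

Call:
play_rows --commands '[{"ax": 0,"ay": 0,"az": 0,"gripper": 255,"tx": -0.0005,"ty": 0,"tz": 0.004},{"ax": 0,"ay": 0,"az": 0,"gripper": 255,"tx": -0.0005,"ty": 0,"tz": 0.008},{"ax": 0,"ay": 0,"az": 0,"gripper": 255,"tx": -0.0005,"ty": 0,"tz": 0.011},{"ax": 0,"ay": 0,"az": 0,"gripper": 255,"tx": -0.0005,"ty": 0,"tz": 0.0125},{"ax": 0,"ay": 0,"az": 0,"gripper": 255,"tx": -0.0005,"ty": 0,"tz": 0.0125}]'

```text
time: 9.32
tcp_pos: [0.5632, 0.1467, 0.0736]
orientation: [-2.653, -0.0, -3.11]
contact_force: [0.8, -1.3, -2.4]
finger_gap: 0.0151
gripper_force: 58.7
```

```bash
python3 chk.py|head -3
```

```text
t 9.32 j [-0.33  1.09 -0.41  1.44  0.87  1.15  0.44] F [ 0.8 -1.3 -2.4] gap 0.015061740025309845
tray in deck mm [-100.9    2.8    2.2]
rot err (tool) [ 0.0003 -0.0008 -0.0013]
```

No contact yet, so I'll go down in half-millimetre steps.

Call:
play_rows --commands '[{"ax": 0,"ay": 0,"az": 0,"gripper": 255,"tx": 0,"ty": 0,"tz": 0.0005},{"ax": 0,"ay": 0,"az": 0,"gripper": 255,"tx": 0,"ty": 0,"tz": 0.001},{"ax": 0,"ay": 0,"az": 0,"gripper": 255,"tx": 0,"ty": 0,"tz": 0.0015},{"ax": 0,"ay": 0,"az": 0,"gripper": 255,"tx": 0,"ty": 0,"tz": 0.002},{"ax": 0,"ay": 0,"az": 0,"gripper": 255,"tx": 0,"ty": 0,"tz": 0.002}]'

```text
time: 9.95
tcp_pos: [0.5632, 0.1458, 0.0719]
orientation: [-2.653, -0.0, -3.11]
contact_force: [-1.0, -0.3, -2.0]
finger_gap: 0.0153
gripper_force: 58.7
```

```bash
python3 chk.py|head -3
```

```text
t 9.95 j [-0.33  1.09 -0.41  1.44  0.87  1.15  0.44] F [-1.  -0.3 -2. ] gap 0.015276078492932237
tray in deck mm [-100.9    2.8    0.2]
rot err (tool) [ 0.0003 -0.0008 -0.0013]
```

Call:
play_rows --commands '[{"ax": 0,"ay": 0,"az": 0,"gripper": 255,"tx": 0,"ty": 0,"tz": 0.0005},{"ax": 0,"ay": 0,"az": 0,"gripper": 255,"tx": 0,"ty": 0,"tz": 0.001},{"ax": 0,"ay": 0,"az": 0,"gripper": 255,"tx": 0,"ty": 0,"tz": 0.0015},{"ax": 0,"ay": 0,"az": 0,"gripper": 255,"tx": 0,"ty": 0,"tz": 0.0015}]'

```text
time: 10.45
tcp_pos: [0.5632, 0.1456, 0.0715]
orientation: [-2.654, 0.001, -3.11]
contact_force: [-5.3, 4.0, 15.1]
finger_gap: 0.0152
gripper_force: 61.2
```

```bash
python3 chk.py|head -3
```

```text
t 10.45 j [-0.33  1.09 -0.41  1.45  0.87  1.15  0.44] F [-5.3  4.  15.1] gap 0.015217853294175066
tray in deck mm [-100.9    2.8   -0.2]
rot err (tool) [ 0.0006  0.     -0.0014]
```

Call:
play_rows --commands '[{"ax": 0,"ay": 0,"az": 0,"gripper": 255,"tx": 0.0005,"ty": 0,"tz": -0.0008},{"ax": 0,"ay": 0,"az": 0,"gripper": 255,"tx": 0.0005,"ty": 0,"tz": -0.0008}]'

```text
time: 10.7
tcp_pos: [0.5628, 0.1456, 0.0715]
orientation: [-2.653, 0.0, -3.11]
contact_force: [-1.4, 1.9, 6.1]
finger_gap: 0.0154
gripper_force: 59.8
```

```bash
python3 chk.py|head -3;  python3 - <<'E'
from h import *
w=vision.get_image("wrist"); cv2.imwrite("pics/w4.png",w[:,:,::-1])
a=vision.get_image("scene"); cv2.imwrite("pics/s4.png",a[:,:,::-1])
A=cv2.resize(w[90:320,20:440],(780,427),interpolation=cv2.INTER_CUBIC)
cv2.imwrite("pics/w4c.png",A[:,:,::-1])
E
```

```text
t 10.7 j [-0.33  1.09 -0.41  1.45  0.87  1.15  0.44] F [-1.4  1.9  6.1] gap 0.015382923876259745
tray in deck mm [-100.9    2.4   -0.2]
rot err (tool) [ 0.0005 -0.0004 -0.0014]
```

View pics/w4c.png

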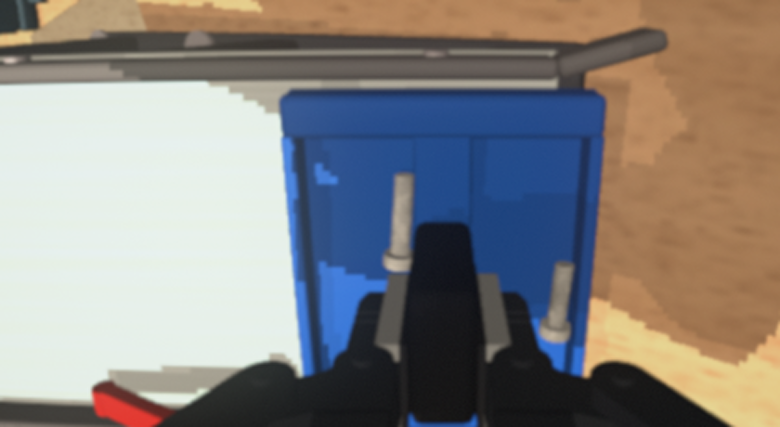

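The tray is flat on the deck and centred, with about 3 mm gap to the right rail and both bolts in place. Now I'll slide it up.

Call:
play_rows --commands '[{"ax": 0,"ay": 0,"az": 0,"gripper": 255,"tx": 0,"ty": -0.002,"tz": 0},{"ax": 0,"ay": 0,"az": 0,"gripper": 255,"tx": 0,"ty": -0.006,"tz": 0},{"ax": 0,"ay": 0,"az": 0,"gripper": 255,"tx": 0,"ty": -0.012,"tz": 0},{"ax": 0,"ay": 0,"az": 0,"gripper": 255,"tx": 0,"ty": -0.018,"tz": 0},{"ax": 0,"ay": 0,"az": 0,"gripper": 255,"tx": 0,"ty": -0.024,"tz": 0},{"ax": 0,"ay": 0,"az": 0,"gripper": 255,"tx": 0,"ty": -0.03,"tz": 0},{"ax": 0,"ay": 0,"az": 0,"gripper": 255,"tx": 0,"ty": -0.036,"tz": 0},{"ax": 0,"ay": 0,"az": 0,"gripper": 255,"tx": 0,"ty": -0.04,"tz": 0},{"ax": 0,"ay": 0,"az": 0,"gripper": 255,"tx": 0,"ty": -0.041,"tz": 0}]'

```text
time: 11.92
tcp_pos: [0.564, 0.1098, 0.0906]
orientation: [-2.655, 0.0, -3.11]
contact_force: [0.1, 6.3, 1.8]
finger_gap: 0.0149
gripper_force: 59.7
```

```bash
python3 chk.py|head -3
```

```text
t 11.93 j [-0.27  1.04 -0.41  1.5   0.89  1.13  0.47] F [0.1 6.3 1.8] gap 0.014890667480598328
tray in deck mm [-60.4   2.4  -0.2]
rot err (tool) [ 0.0017 -0.0002 -0.0012]
```

Call:
play_rows --commands '[{"ax": 0,"ay": 0,"az": 0,"gripper": 255,"tx": 0,"ty": -0.003,"tz": 0},{"ax": 0,"ay": 0,"az": 0,"gripper": 255,"tx": 0,"ty": -0.007,"tz": 0},{"ax": 0,"ay": 0,"az": 0,"gripper": 255,"tx": 0,"ty": -0.012,"tz": 0},{"ax": 0,"ay": 0,"az": 0,"gripper": 255,"tx": 0,"ty": -0.017,"tz": 0},{"ax": 0,"ay": 0,"az": 0,"gripper": 255,"tx": 0,"ty": -0.022,"tz": 0},{"ax": 0,"ay": 0,"az": 0,"gripper": 255,"tx": 0,"ty": -0.027,"tz": 0},{"ax": 0,"ay": 0,"az": 0,"gripper": 255,"tx": 0,"ty": -0.033,"tz": 0},{"ax": 0,"ay": 0,"az": 0,"gripper": 255,"tx": 0,"ty": -0.039,"tz": 0},{"ax": 0,"ay": 0,"az": 0,"gripper": 255,"tx": 0,"ty": -0.045,"tz": 0},{"ax": 0,"ay": 0,"az": 0,"gripper": 255,"tx": 0,"ty": -0.051,"tz": 0},{"ax": 0,"ay": 0,"az": 0,"gripper": 255,"tx": 0,"ty": -0.055,"tz": 0},{"ax": 0,"ay": 0,"az": 0,"gripper": 255,"tx": 0,"ty": -0.056,"tz": 0}]'

```text
time: 13.42
tcp_pos: [0.5656, 0.0605, 0.1169]
orientation: [-2.655, 0.0, -3.109]
contact_force: [-0.1, 7.0, 1.5]
finger_gap: 0.0154
gripper_force: 59.8
```

```bash
python3 chk.py e5|head -3
```

```text
t 13.43 j [-0.19  0.98 -0.41  1.56  0.9   1.11  0.52] F [-0.1  7.   1.5] gap 0.015427772428099906
tray in deck mm [-4.4  2.3 -0.2]
rot err (tool) [ 0.0018 -0.     -0.0011]
```

View pics/e5.png

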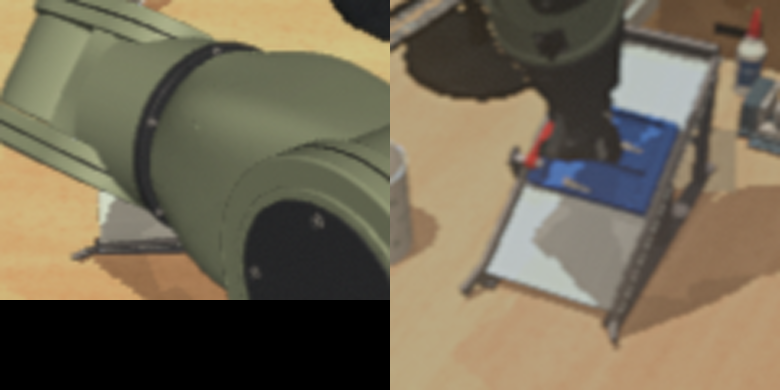

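The catch is riding on the tray's left rim and the bolts are still inside. I'll continue to just short of the stop.

Call:
play_rows --commands '[{"ax": 0,"ay": 0,"az": 0,"gripper": 255,"tx": 0,"ty": -0.003,"tz": 0},{"ax": 0,"ay": 0,"az": 0,"gripper": 255,"tx": 0,"ty": -0.008,"tz": 0},{"ax": 0,"ay": 0,"az": 0,"gripper": 255,"tx": 0,"ty": -0.014,"tz": 0},{"ax": 0,"ay": 0,"az": 0,"gripper": 255,"tx": 0,"ty": -0.02,"tz": 0},{"ax": 0,"ay": 0,"az": 0,"gripper": 255,"tx": 0,"ty": -0.026,"tz": 0},{"ax": 0,"ay": 0,"az": 0,"gripper": 255,"tx": 0,"ty": -0.032,"tz": 0},{"ax": 0,"ay": 0,"az": 0,"gripper": 255,"tx": 0,"ty": -0.038,"tz": 0},{"ax": 0,"ay": 0,"az": 0,"gripper": 255,"tx": 0,"ty": -0.044,"tz": 0},{"ax": 0,"ay": 0,"az": 0,"gripper": 255,"tx": 0,"ty": -0.05,"tz": 0},{"ax": 0,"ay": 0,"az": 0,"gripper": 255,"tx": 0,"ty": -0.056,"tz": 0},{"ax": 0,"ay": 0,"az": 0,"gripper": 255,"tx": 0,"ty": -0.061,"tz": 0},{"ax": 0,"ay": 0,"az": 0,"gripper": 255,"tx": 0,"ty": -0.063,"tz": 0}]'

```text
time: 15.02
tcp_pos: [0.5673, 0.0048, 0.1464]
orientation: [-2.655, 0.0, -3.109]
contact_force: [0.4, 6.5, 1.4]
finger_gap: 0.0151
gripper_force: 59.7
```

```bash
python3 chk.py|head -3
```

```text
t 15.03 j [-0.1   0.92 -0.41  1.6   0.91  1.1   0.6 ] F [0.4 6.5 1.4] gap 0.01514067900089114
tray in deck mm [58.6  2.3 -0.2]
rot err (tool) [ 0.0018 -0.     -0.0011]
```

Call:
play_rows --commands '[{"ax": 0,"ay": 0,"az": 0,"gripper": 255,"tx": 0,"ty": -0.001,"tz": 0},{"ax": 0,"ay": 0,"az": 0,"gripper": 255,"tx": 0,"ty": -0.002,"tz": 0},{"ax": 0,"ay": 0,"az": 0,"gripper": 255,"tx": 0,"ty": -0.003,"tz": 0},{"ax": 0,"ay": 0,"az": 0,"gripper": 255,"tx": 0,"ty": -0.004,"tz": 0},{"ax": 0,"ay": 0,"az": 0,"gripper": 255,"tx": 0,"ty": -0.005,"tz": 0},{"ax": 0,"ay": 0,"az": 0,"gripper": 255,"tx": 0,"ty": -0.005,"tz": 0}]'

```text
time: 15.78
tcp_pos: [0.5675, 0.0005, 0.1487]
orientation: [-2.655, 0.0, -3.109]
contact_force: [-0.2, 5.7, 3.3]
finger_gap: 0.0152
gripper_force: 59.8
```

```bash
python3 chk.py|head -3
```

```text
t 15.78 j [-0.09  0.92 -0.41  1.6   0.91  1.1   0.61] F [-0.2  5.7  3.3] gap 0.015157290333107924
tray in deck mm [63.5  2.2 -0.2]
rot err (tool) [ 0.0016 -0.     -0.0009]
```

Call:
play_rows --commands '[{"ax": 0,"ay": 0,"az": 0,"gripper": 255,"tx": 0,"ty": -0.0007,"tz": 0},{"ax": 0,"ay": 0,"az": 0,"gripper": 255,"tx": 0,"ty": -0.0014,"tz": 0},{"ax": 0,"ay": 0,"az": 0,"gripper": 255,"tx": 0,"ty": -0.002,"tz": 0},{"ax": 0,"ay": 0,"az": 0,"gripper": 255,"tx": 0,"ty": -0.002,"tz": 0}]'

```text
time: 16.27
tcp_pos: [0.5675, -0.0012, 0.1496]
orientation: [-2.655, 0.0, -3.109]
contact_force: [-0.7, 5.9, 3.7]
finger_gap: 0.0156
gripper_force: 59.6
```

```bash
python3 chk.py e6|head -3; python3 - <<'E'
from h import *
im=cv2.imread("pics/e6s.png"); p=vision.camera_params("scene")
h=cv2.cvtColor(im,cv2.COLOR_BGR2HSV)
m=cv2.inRange(h,(0,150,80),(8,255,255))|cv2.inRange(h,(172,150,80),(180,255,255))
k=np.zeros_like(m);k[130:185,250:310]=m[130:185,250:310]
ys,xs=np.nonzero(k);print(len(xs),xs.min(),xs.max(),ys.min(),ys.max()) if len(xs) else print(0)
im0=cv2.imread("pics/scene0.png");h=cv2.cvtColor(im0,cv2.COLOR_BGR2HSV)
m=cv2.inRange(h,(0,150,80),(8,255,255))|cv2.inRange(h,(172,150,80),(180,255,255))
ys,xs=np.nonzero(m[130:185,250:310]);print("init",len(xs),xs.min()+250,xs.max()+250,ys.min()+130,ys.max()+130)
im5=cv2.imread("pics/e5s.png");h=cv2.cvtColor(im5,cv2.COLOR_BGR2HSV)
m=cv2.inRange(h,(0,150,80),(8,255,255))|cv2.inRange(h,(172,150,80),(180,255,255))
ys,xs=np.nonzero(m[130:185,250:310]);print("e5",len(xs),xs.min()+250,xs.max()+250,ys.min()+130,ys.max()+130)
E
```

```text
t 16.27 j [-0.09  0.91 -0.41  1.6   0.91  1.09  0.61] F [-0.7  5.9  3.7] gap 0.015604044697867126
tray in deck mm [65.4  2.2 -0.2]
rot err (tool) [ 0.0017 -0.0001 -0.0008]
37 267 277 147 160
init 26 268 277 147 159
e5 17 267 274 148 160
```

Call:
play_rows --commands '[{"ax": 0,"ay": 0,"az": 0,"gripper": 255,"tx": 0,"ty": -0.0006,"tz": 0},{"ax": 0,"ay": 0,"az": 0,"gripper": 255,"tx": 0,"ty": -0.0012,"tz": 0},{"ax": 0,"ay": 0,"az": 0,"gripper": 255,"tx": 0,"ty": -0.0018,"tz": 0},{"ax": 0,"ay": 0,"az": 0,"gripper": 255,"tx": 0,"ty": -0.0018,"tz": 0}]'

```text
time: 16.88
tcp_pos: [0.5675, -0.0016, 0.1501]
orientation: [-2.657, 0.0, -3.108]
contact_force: [-1.5, 10.6, -1.4]
finger_gap: 0.0151
gripper_force: 59.7
```

```bash
python3 chk.py|head -3; python3 - <<'E'
from h import *
# catch in the three views: expected pixels at angle 0 and 0.19
def red(im):
    h=cv2.cvtColor(im,cv2.COLOR_RGB2HSV); return cv2.inRange(h,(0,150,60),(8,255,255))|cv2.inRange(h,(172,150,60),(180,255,255))
D=deckR()
for n in("scene","wrist"):
    im=vision.get_image(n); p=vision.camera_params(n); cv2.imwrite(f"pics/f_{n}.png",im[:,:,::-1])
    for th in(0,.19):
        a=np.arctan2(-24,52)+th; nose=np.array([-.04+.0573*np.cos(a),.0495,.032+.0573*np.sin(a)])
        print(n,th,"hinge",proj(D0+D@np.array([-.04,.0495,.032]),p).round(1),"nose",proj(D0+D@nose,p).round(1))
    c=[c for c in cv2.findContours(red(im),cv2.RETR_EXTERNAL,cv2.CHAIN_APPROX_NONE)[0] if cv2.contourArea(c)>5]
    for q in c: print("  red",cv2.boundingRect(q),cv2.minAreaRect(q))
im=cv2.imread("pics/scene0.png")[:,:,::-1].copy()
print("init",[cv2.minAreaRect(q) for q in cv2.findContours(red(im),cv2.RETR_EXTERNAL,cv2.CHAIN_APPROX_NONE)[0] if cv2.contourArea(q)>20])
E
```

```text
t 16.88 j [-0.08  0.91 -0.41  1.6   0.91  1.09  0.61] F [-1.5 10.6 -1.4] gap 0.015127171455017501
tray in deck mm [65.9  2.2 -0. ]
rot err (tool) [0.0038 0.0003 0.    ]
scene 0 hinge [267.4 159.7] nose [276.  147.9]
scene 0.19 hinge [267.4 159.7] nose [275.8 145. ]
  red (138, 307, 6, 6) ((141.1000213623047, 309.2000427246094), (4.919349670410156, 4.472135543823242), 63.43495178222656)
  red (267, 147, 11, 14) ((271.9999694824219, 153.5), (2.2188007831573486, 16.36365509033203), 33.690067291259766)
  red (335, 113, 4, 8) ((336.5, 116.5), (7.0, 3.0), 90.0)
wrist 0 hinge [449.7 328.9] nose [347.7 304.5]
wrist 0.19 hinge [449.7 328.9] nose [346.3 315.7]
  red (404, 312, 56, 33) ((433.36041259765625, 321.0960693359375), (59.362220764160156, 20.336233139038086), 32.2756462097168)
  red (63, 116, 33, 15) ((79.0, 123.0), (14.0, 32.0), 90.0)
init []
```

The tray is against the stop (the force rises at x≈66), and the catch has the same extent in the scene view as it did at first. I'll relieve the push, open and back off square to the deck.

Call:
play_rows --commands '[{"ax": 0,"ay": 0,"az": 0,"gripper": 255,"tx": 0,"ty": 0.001,"tz": 0},{"ax": 0,"ay": 0,"az": 0,"gripper": 255,"tx": 0,"ty": 0.001,"tz": 0},{"ax": 0,"ay": 0,"az": 0,"gripper": 120,"tx": 0,"ty": 0.001,"tz": 0},{"ax": 0,"ay": 0,"az": 0,"gripper": 120,"tx": 0,"ty": 0.001,"tz": 0},{"ax": 0,"ay": 0,"az": 0,"gripper": 120,"tx": 0,"ty": 0.001,"tz": 0},{"ax": 0,"ay": 0,"az": 0,"gripper": 120,"tx": 0,"ty": 0.001,"tz": 0},{"ax": 0,"ay": 0,"az": 0,"gripper": 120,"tx": 0,"ty": 0.001,"tz": 0},{"ax": 0,"ay": 0,"az": 0,"gripper": 120,"tx": 0,"ty": 0.001,"tz": 0}]'

```text
time: 17.98
tcp_pos: [0.5674, -0.0027, 0.15]
orientation: [-2.653, -0.0, -3.11]
contact_force: [-0.4, 0.0, -0.2]
finger_gap: 0.0454
gripper_force: 0.0
```

```bash
python3 chk.py|head -3
```

```text
t 17.98 j [-0.08  0.91 -0.41  1.6   0.91  1.1   0.61] F [-0.4  0.  -0.2] gap 0.04537028457198018
tray in deck mm [66.9  2.1 -0.5]
rot err (tool) [ 0.0003 -0.0007 -0.0013]
```

Call:
play_rows --commands '[{"ax": 0,"ay": 0,"az": 0,"gripper": 120,"tx": 0,"ty": 0,"tz": -0.01},{"ax": 0,"ay": 0,"az": 0,"gripper": 120,"tx": 0,"ty": 0,"tz": -0.025},{"ax": 0,"ay": 0,"az": 0,"gripper": 120,"tx": 0,"ty": 0,"tz": -0.045},{"ax": 0,"ay": 0,"az": 0,"gripper": 120,"tx": 0,"ty": 0,"tz": -0.07},{"ax": 0,"ay": 0,"az": 0,"gripper": 120,"tx": 0,"ty": 0,"tz": -0.1},{"ax": 0,"ay": 0,"az": 0,"gripper": 120,"tx": 0.04,"ty": 0,"tz": -0.12},{"ax": 0,"ay": 0,"az": 0,"gripper": 120,"tx": 0.08,"ty": 0,"tz": -0.13},{"ax": 0,"ay": 0,"az": 0,"gripper": 120,"tx": 0.1,"ty": 0,"tz": -0.13},{"ax": 0,"ay": 0,"az": 0,"gripper": 120,"tx": 0.1,"ty": 0,"tz": -0.13}]'

```text
time: 19.1
tcp_pos: [0.4651, 0.0558, 0.266]
orientation: [-2.654, 0.001, -3.109]
contact_force: [1.3, -0.3, -0.9]
finger_gap: 0.0453
gripper_force: 0.0
```

```bash
python3 - <<'E'
from h import *
def red(im):
    h=cv2.cvtColor(im,cv2.COLOR_RGB2HSV); return cv2.inRange(h,(0,150,60),(8,255,255))|cv2.inRange(h,(172,150,60),(180,255,255))
D=deckR(); s=r.state(); print(s["time"],s["tcp_pos"],s["contact_force"])
for n in("scene","wrist","top"):
    im=vision.get_image(n); p=vision.camera_params(n); cv2.imwrite(f"pics/g_{n}.png",im[:,:,::-1])
    for th in(0,.19):
        a=np.arctan2(-24,52)+th; nose=np.array([-.04+.0573*np.cos(a),.0495,.032+.0573*np.sin(a)])
        print(n,th,"hinge",proj(D0+D@np.array([-.04,.0495,.032]),p).round(1),"nose",proj(D0+D@nose,p).round(1))
    print(" tray corners exp",[proj(D0+D@np.array(q),p).round(0).tolist() for q in[(.021,.055,.014),(.021,-.052,.014),(.109,-.052,.014),(.109,.055,.014)]])
    for nm,m in(("red",red(im)),("blue",bluemask(im))):
        for q in sorted(cv2.findContours(m,cv2.RETR_EXTERNAL,cv2.CHAIN_APPROX_NONE)[0],key=cv2.contourArea)[-3:]:
            if cv2.contourArea(q)>10: print("  ",nm,cv2.boundingRect(q),np.round(cv2.minAreaRect(q)[2],1))
im=cv2.imread("pics/scene0.png")[:,:,::-1].copy()
for n in("scene","top"):
    im=cv2.imread(f"pics/{n}0.png")[:,:,::-1].copy()
    print("init",n,[(cv2.boundingRect(q),cv2.minAreaRect(q)[2]) for q in cv2.findContours(red(im),cv2.RETR_EXTERNAL,cv2.CHAIN_APPROX_NONE)[0]])
E
```

```text
19.1 [0.46505637 0.05576817 0.26604575] [ 1.2543973  -0.28326977 -0.88709516]
scene 0 hinge [267.4 159.7] nose [276.  147.9]
scene 0.19 hinge [267.4 159.7] nose [275.8 145. ]
 tray corners exp [[275.0, 144.0], [311.0, 153.0], [321.0, 126.0], [286.0, 118.0]]
   red (336, 113, 3, 8) 90.0
   red (138, 307, 6, 6) 63.4
   red (267, 147, 11, 14) 33.7
   blue (44, 161, 53, 36) 56.0
   blue (0, 103, 73, 84) 71.3
   blue (277, 119, 46, 34) 14.7
wrist 0 hinge [361.9 317.2] nose [309.  303.4]
wrist 0.19 hinge [361.9 317.2] nose [307.1 309.5]
 tray corners exp [[301.0, 311.0], [306.0, 221.0], [216.0, 222.0], [221.0, 311.0]]
   red (303, 300, 9, 11) 90.0
   red (132, 179, 18, 11) 76.0
   blue (215, 219, 89, 93) 90.0
top 0 hinge [323.5 169.9] nose [344.3 169.2]
top 0.19 hinge [323.5 169.9] nose [344.6 168.3]
 tray corners exp [[347.0, 166.0], [349.0, 205.0], [383.0, 202.0], [380.0, 162.0]]
   red (335, 168, 11, 3) 90.0
   red (38, 315, 7, 7) 45.0
   blue (23, 295, 17, 29) 74.5
   blue (348, 162, 35, 31) 85.2
   blue (99, 0, 135, 44) 90.0
init scene [((138, 306, 6, 7), 63.43495178222656), ((268, 147, 10, 13), 36.869895935058594), ((336, 113, 3, 8), 90.0)]
init top [((38, 315, 7, 7), 45.0), ((435, 202, 7, 3), 90.0), ((322, 168, 24, 4), 90.0), ((156, 156, 5, 5), 26.56505012512207), ((253, 48, 1, 1), 0.0), ((249, 45, 1, 1), 0.0), ((242, 28, 11, 13), 39.289405822753906), ((99, 18, 3, 3), 63.43495178222656)]
```

```bash
python3 - <<'E'
import cv2,numpy as np
for f,(x0,y0,x1,y1) in(("g_wrist",(220,225,300,305)),("g_scene",(280,124,318,150))):
    im=cv2.imread(f"pics/{f}.png")[y0:y1,x0:x1]; h=cv2.cvtColor(im,cv2.COLOR_BGR2HSV)
    m=cv2.inRange(h,(0,0,110),(180,110,255))
    n,l,s,c=cv2.connectedComponentsWithStats(m); print(f,[(s[i].tolist(),c[i].round(0).tolist()) for i in range(1,n) if s[i][4]>5])
from station import r
E
```

```text
g_wrist [([22, 15, 10, 28, 201], [28.0, 30.0]), ([67, 39, 11, 24, 172], [73.0, 52.0])]
g_scene [([0, 0, 4, 8, 18], [1.0, 3.0]), ([25, 8, 6, 4, 16], [28.0, 10.0]), ([6, 19, 10, 5, 29], [11.0, 21.0]), ([34, 19, 4, 7, 16], [36.0, 23.0]), ([0, 23, 10, 3, 20], [3.0, 24.0])]
```

Both bolts are in the tray, one on each side of the block. The catch is back at its resting position behind the tray, and the arm is clear.

```bash
python3 -c "
from station import r
print(r.hand_in())"
```

```text
the job is handed in; nothing more can be done
None
```

The tray is in the stand against the end stop with the catch dropped behind it and both bolts still inside; I handed it in after about 19 s of robot time (the verdict wasn't shown).

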